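# Seat the slide carrier in the staining tray and shut its cover

## Robot

A 7-joint arm with a two-finger parallel gripper is mounted at the origin on a cart in front of the work surface, level with it; the furniture and walls round the work are solid. World frame = base frame: x ahead of the robot, y to its left, z up, the work surface at z = 0. Lengths are in m, angles in rad, forces in N, time in s.
With the tool pointing down it reaches from about 0.425 to 0.925 m from the base axis. Payload 6.8 kg.
Tool frame: the origin (TCP) lies at the very end of the fingers, on their centre line; the grasp point (between the pads) lies 19 mm behind it (env.hold_point_z is the distance from the TCP to the grasp point, in m); z points along the fingers, y is the line along which they close (so a half turn about z gives the same grasp; the last joint's range is limited). The gripper opens to 85 mm and grips with 20 to 120 N. Pads are 22 mm wide; open, the fingers measure 114 mm over their backs; the gripper's body (76 mm by 85 mm) begins 54 mm behind the grasp point. The pads swing forward as they close: fully open they stand 13 mm farther back than shut.
Start: joints at [-1.455, 0.477, 0.022, 1.555, -0.011, 1.109, -0.083], TCP at [0.15, 0.658, 0.231] pointing down, gripper open.
Joint ranges: [-2.96, 2.96], [-0.34, 2.1], [-1.41, 1.46], [0.24, 2.44], [-1.37, 4.51], [0.17, 1.92], [-2.96, 2.96]. Speed limits (rad/s): [2.39, 2.39, 3.14, 3.14, 3.14, 3.14, 3.14].

## Interface

Orientations are given as a rotation vector (axis times angle).
In Python, from rig import env gives the robot as it stands.
- The arm moves only by the tool carry_out, never from a script. Its argument "increments" is a list of rows, each a list of 6 numbers: the shift along the tool's x, y, z in units of 0.04 m (1.0 is 0.04 m), then the turn, a rotation vector about the tool's x, y, z in units of 0.1 rad (1.0 is 0.1 rad). In form: [[x, y, z, ax, ay, az], ...]. A call has 1 to 8 rows; each row shifts and turns the commanded pose from where the row before left it, along the tool's axes as they then stand; what a row does not reach is not made up. A row lasts 1/12 s, in which the tool goes at most 41.7 mm and 7.16 degrees, less where a joint would pass 70% of its speed; a pose out of reach is approached as far as the arm can. A call with a number of a shift or a turn outside -1 to 1 is refused whole. A call with a gripper value outside its range is refused whole. "gripper" is the opening, from 0 (shut) to 1 (fully open), set as the call begins (left out, the last holds). The fingers move at their own pace and stop on an object; "force" is the grip in N (left out, the last holds). Time passes only in rows, so rows that do not move let the fingers close. It gives the time, the measured TCP pose, the force, the opening and the grip force at its end, in the units of the state.
- env.read_state(): the state, without advancing time (a new reading comes with each control period).
- env.camera(name): name is "scene" or "top" or "wrist"; returns the picture (400x640x3 uint8, red, green, blue); there is no depth.
- env.camera_model(name): a dict with "vfov" (degrees; the focal length in pixels is half the picture's height over the tangent of half this angle, whatever the lens; pixels are square), "cx", "cy" (the principal point, pixels), "D" ([k1, k2, p1, p2, k3] as OpenCV has them; the pictures are not rectified), "xyz" and "orientation" of the camera in the world; the wrist camera has in their place "T_tool_cam" (4x4, takes a point from camera to tool coordinates, whose origin is the TCP and whose axes are the flange's). Camera axes: x right, y down, z forward; pixel columns grow to the right and rows downward; lengths in m; the calibration is good to about 2 mm. A picture is of the moment at which its call begins: read the wrist's pose just before it. camera_model takes no time and is no camera call.
- env.close_job(): hands the job in; it is judged then, once.
The state is a dict: "clock": time; "joints": joint angles; "joint_velocities": joint speeds; "joint_torque": joint torques, N m; "position": TCP position; "eef_rot": TCP orientation; "ft_force": force on the tool from outside, world axes, zero at the start; "wrist_torque": the same for the moment, N m; "width": opening from 0.0 (shut) to 1.0 (fully open); "grip_force": force on a finger pad.
Only numpy, scipy, OpenCV 4.12 (cv2) and the standard library are available. Lean on these libraries where they do the work, as an engineer would, in place of code of your own. Each camera call takes 0.05 s, during which the arm holds its last target. There are 200 camera calls.

## Task

Close up the slide-staining tray: with a fingertip against its upright tab, push the blue slide carrier along the rails of the steel tray, towards the hinged cover, until you feel its feet drop into the locating notches and it lies flat on the rails. Use a light touch throughout: only slide the carrier, never lift it, stop as soon as it has dropped and do not ram it against or past the notches. Then, with the carrier seated, push the clear cover over and shut it fully down on the tray without slamming or forcing it, and leave the wash bottle, the carton of slides and the timer where they stand.

Things in the scene. Friction and masses are not known exactly. Their poses are not given: they have to be found in the camera images.
- stain_tray: Fixed stainless steel staining trough, 250 mm long (x) x 132 mm wide (y), walls 4 mm thick, rim at z = 40 mm. Origin: centre of its underside, on the desk; z up. +x points along the rails to the home end, where the cover is hinged. Two flat rails run inside the long walls, tops at z = 30 mm, y = 38 to 62 mm on either side; the walls guide the carrier with 2 mm of play a side.
- home (a point): Where the carrier's origin lies when it is home: x = 46 mm, y = 0, z = 30 mm in the tray's frame. The rails' locating notches, 18 mm long and 7 mm deep, lie at x = 88 mm (outer half of each rail) and x = 4 mm (inner half). The tray's end wall would stop the carrier 22 mm past home.
- slide_carrier: Loose blue steel carrier with three glass slides fixed on it, 0.3 to 0.45 kg; deck 105 (x) x 120 (y) x 6 mm, edges raised to 9 mm. Origin: centre of the deck's underside; axes as the tray's. Rides on four 6 mm feet, origin at z = 36 mm in the tray's frame, starting 42 to 100 mm short of home; at home all four feet drop 6 mm, with 3 mm of play along x, and block further pushing (press under 35 N).
- carrier_tab (a point): Middle of the push face (facing the tray's -x) of the upright tab on the carrier's -x edge, 16 mm above the deck's top. The tab is 32 mm wide (y), 4 mm thick, rises 24 mm above the deck's top and stays outside the shut cover. Dragging takes 1 to 2 N; a slow push (0.1 m/s or less) lets the feet drop.
- cover (a joint): Hinge angle of the clear plastic cover with white edges: 0 = shut, flat on the tray's rim (top 45 mm above the desk); grows as it opens, pi/2 = upright over the home end. Starts at 1.45 to 1.65, at most 1.75 rad. The hinge is stiff: it stays where left and takes about 1 N at the free edge. It can lie flat only over a carrier that has dropped home; it catches on one that still rides high.
- cover_edge (a point): Middle of the cover's free edge, on the face that is its top when shut (and looks away from the tray when open). The cover is 116 mm from hinge to free edge, 132 mm wide and 3 to 4.5 mm thick.
- cover_hinge (a point): Middle of the cover's hinge axis, which runs along the tray's y: x = 121 mm, z = 41 mm in the tray's frame.
- microscope: Fixed bench microscope, 253 x 174 mm and 400 mm tall, left of and beyond the tray; its eyepieces lean 136 mm from its origin towards the robot at 345 to 395 mm height. Origin: centre of its underside. An arm that swings across the desk from the left must keep to the robot's side of it.
- wash_bottle: Loose white wash bottle with a red cap and spout, 88 x 57 x 136 mm, standing beyond the tray. Origin at its underside. Leave it alone.
- slide_carton: Loose small blue open carton of glass slides, 94 x 78 x 29 mm, left of the tray. Origin: centre of its underside. Leave it alone.
- timer: Loose white three-button timer, 58 x 64 x 22 mm, left of the tray near the desk's front edge. Origin: centre of its underside. Leave it alone.

How it is judged:
On the way, in this order (a step that is already met when the one before it is completed fails the run):
1. the carrier has dropped into its notches and lies flat on the rails (x of slide_carrier in the frame of stain_tray between 0.0405 and 0.0515 m and z of slide_carrier in the frame of stain_tray below 0.0325 m and angle between the z axis of slide_carrier and the z axis of stain_tray, either way round below 0.035 rad and linear speed of slide_carrier below 0.01 m/s), for 0.2 s.
2. the cover is fully shut over the seated carrier (x of slide_carrier in the frame of stain_tray between 0.0405 and 0.0515 m and z of slide_carrier in the frame of stain_tray below 0.0325 m and angle between the z axis of slide_carrier and the z axis of stain_tray, either way round below 0.035 rad and value of joint cover below 0.04 rad), for 0.2 s.
At the end, for the whole second after the job is handed in: The carrier sits in the notches (its origin 40.5 to 51.5 mm along the tray's x axis and less than 32.5 mm above the tray's underside, tilt under 2 degrees, at rest) and the cover is shut (hinge under 0.04 rad) (all of step 2 and linear speed of slide_carrier below 0.01 m/s); the robot touches nothing.
It fails at once if the carrier is lifted more than 10 mm off the rails or tipped more than 14 degrees (z of slide_carrier in the frame of stain_tray above 0.046 m or angle between slide_carrier's own z axis and vertical above 0.25 rad).
It fails at once if the carrier is rammed past the notches (more than 10 mm beyond home), or the fingers press on the carrier, the tray or its cover with over 35 N (x of slide_carrier in the frame of stain_tray above 0.056 m or contact force between the fingers and slide_carrier above 35 N or contact force between the fingers and stain_tray above 35 N).
It fails at once if the cover is brought down over a carrier that has not been seated (value of joint cover below 0.6 rad and (x of slide_carrier in the frame of stain_tray below 0.036 m or z of slide_carrier in the frame of stain_tray above 0.0345 m)).
It fails at once if the cover is slammed (faster than 5 rad/s) (velocity of joint cover below -5 rad/s).
It fails at once if the wash bottle, the carton or the timer is moved by more than 20 mm (distance of any of wash_bottle, slide_carton, timer from where it was at the start of the episode above 0.02 m).
It also fails if it takes over 51 s, if anything falls off the work surface, if the arm or the gripper's body presses on something with over 40 N, if the wrist force passes 120 N, or if a joint passes its speed limit or range.

## Working session

There is one attempt and no reset: what is moved stays moved. The work goes in short steps, Python scripts to look and compute and a tool call to move; the robot and the scene stay as the last step left them, time stands still between calls to the robot, and variables do not carry over. Pictures are saved under pics/ and viewed, at most 10 in all, crops included, and the job is handed in when it is done.

Besides the shell and the picture viewer there is one more tool, called after "Call:" as name(argument=value, ...), one argument or row to a line, values as JSON. carry_out: Moves the arm, as the interface text tells. Shifts and turns lie within -1 to 1; 1 stands for 0.04 m of shift or 0.1 rad of turn. Its arguments: {"type":"object","properties":{"increments":{"type":"array","items":{"type":"array","items":{"type":"number","minimum":-1,"maximum":1}}},"gripper":{"type":"number"},"force":{"type":"number"}},"required":["increments"]}

```bash
mkdir -p pics; python3 - <<'E'
from rig import env
import cv2,numpy as np
for n in("scene","top"):
    cv2.imwrite(f"pics/{n}0.png",env.camera(n)[:,:,::-1]); print(n,env.camera_model(n))
s=env.read_state();print({k:np.round(v,3) for k,v in s.items()}); print(env.camera_model("wrist"))
E
```

```text
scene {'vfov': 52.91910149528525, 'cx': 317.36693324422674, 'cy': 197.05041581463652, 'D': array([0.03601045, 0.        , 0.        , 0.        , 0.        ]), 'xyz': array([-0.18293059, -0.56160114,  0.48434965]), 'orientation': array([-1.8193681 ,  1.05705833, -0.67090383])}
top {'vfov': 43.57857512019702, 'cx': 311.13326743047253, 'cy': 198.28498304612532, 'D': array([-0.067095,  0.      ,  0.      ,  0.      ,  0.      ]), 'xyz': array([ 0.2805717 , -0.13132056,  1.2879457 ]), 'orientation': array([-1.99388439,  2.22330451, -0.23672405])}
{'clock': np.float64(0.1), 'joints': array([-1.455,  0.478,  0.022,  1.556, -0.011,  1.109, -0.083]), 'joint_velocities': array([ 0.001, -0.002, -0.001, -0.001,  0.001,  0.001, -0.002]), 'joint_torque': array([ 5.0000e-03, -5.9777e+01,  1.6140e+00, -2.8196e+01,  1.3000e-02,
        5.0000e-03, -0.0000e+00]), 'position': array([0.15 , 0.658, 0.23 ]), 'eef_rot': array([-3.510e-01, -3.122e+00,  3.000e-03]), 'ft_force': array([0.34 , 0.032, 0.217]), 'wrist_torque': array([0.045, 0.017, 0.019]), 'grip_force': np.float64(0.0), 'width': np.float64(0.997)}
{'vfov': 68.51502300933491, 'cx': 315.86303401539607, 'cy': 200.0069644444429, 'D': array([0.01113078, 0.        , 0.        , 0.        , 0.        ]), 'T_tool_cam': array([[ 5.21326519e-04, -9.47653463e-01, -3.19300237e-01,
         8.09533856e-02],
       [ 9.99999833e-01,  4.14301914e-04,  4.03105832e-04,
        -3.31285903e-04],
       [-2.49717939e-04, -3.19300394e-01,  9.47653521e-01,
        -1.41495694e-01],
       [ 0.00000000e+00,  0.00000000e+00,  0.00000000e+00,
         1.00000000e+00]])}
```

View pics/top0.png

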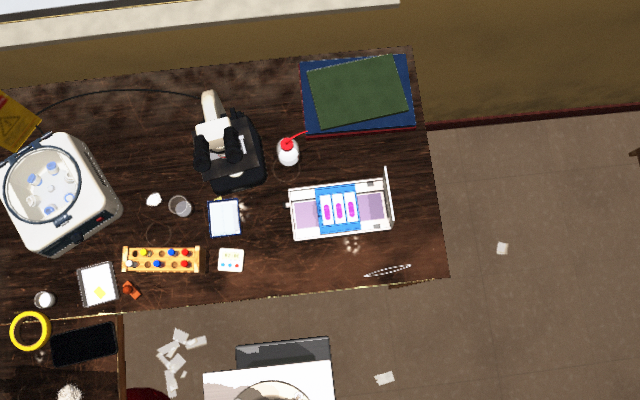

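View pics/scene0.png

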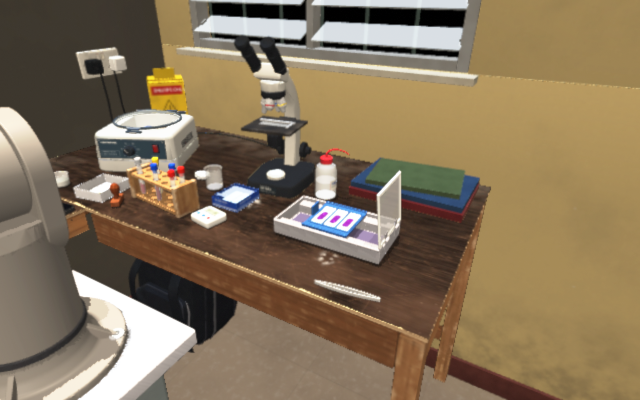

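The top view has the tray at about (288–392, 180–240), with its home end and cover to the right (world −y). The blue carrier is at about (338, 208). The microscope (228, 150), bottle (288, 150), carton (224, 217) and timer (230, 260) stand to its left or beyond it.

```bash
cat > h.py <<'E'
import numpy as np,cv2
from scipy.spatial.transform import Rotation as R
from rig import env
def ray(n,uv,st=None):
    m=env.camera_model(n);f=200/np.tan(np.radians(m['vfov']/2))
    K=np.array([[f,0,m['cx']],[0,f,m['cy']],[0,0,1]])
    p=cv2.undistortPoints(np.array(uv,float).reshape(-1,1,2),K,m['D']).reshape(-1,2)
    d=np.c_[p,np.ones(len(p))]
    if n=="wrist":
        T=m['T_tool_cam'];Rt=R.from_rotvec(st['eef_rot']).as_matrix()
        return Rt@T[:3,3]+st['position'],d@(Rt@T[:3,:3]).T
    return m['xyz'],d@R.from_rotvec(m['orientation']).as_matrix().T
def onz(n,uv,z,st=None):
    o,d=ray(n,uv,st);return o+d*((z-o[2])/d[:,2])[:,None]
E
python3 - <<'E'
from h import *
im=cv2.imread("pics/top0.png")
c=im[160:260,270:420]
cv2.imwrite("pics/c.png",cv2.resize(c,None,fx=5.3,fy=5.3,interpolation=cv2.INTER_CUBIC))
hsv=cv2.cvtColor(c,cv2.COLOR_BGR2HSV)
m=cv2.inRange(hsv,(95,120,80),(115,255,255));ys,xs=np.nonzero(m)
r=cv2.minAreaRect(np.c_[xs,ys].astype(np.float32));b=cv2.boxPoints(r)+[270,160]
print(b);print(onz("top",b,0.045).round(4))
for n,uv in dict(bottle=(288,150),carton=(224,217),timer=(230,260)).items(): print(n,onz("top",[uv],0.02).round(3))
E
```

```text
[[313.72307968 187.78461266]
 [354.33847046 182.7076931 ]
 [360.12307739 228.98461151]
 [319.50769043 234.06153107]]
[[ 0.5774 -0.1663  0.045 ]
 [ 0.5794 -0.2711  0.045 ]
 [ 0.4591 -0.2705  0.045 ]
 [ 0.4574 -0.1676  0.045 ]]
bottle [[ 0.693 -0.11   0.02 ]]
carton [[0.532 0.072 0.02 ]]
timer [[0.42  0.064 0.02 ]]
```

View pics/c.png

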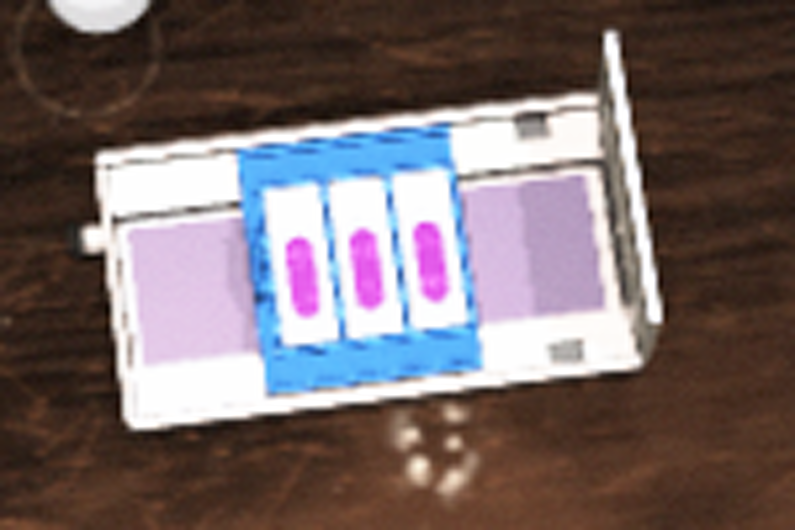

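The crop shows the carrier with its three pink-marked slides, the free notches at crop (532,125) and (566,350), and the open cover edge-on at (612,35)–(655,320). The small tray corners are at crop (97,152), (128,430), (605,97) and (645,370).

```bash
python3 - <<'E'
from h import *
px=lambda l:np.array(l,float)/5.3+[270,160]-0.4
c=onz("top",px([(97,152),(128,430),(600,95),(645,370)]),0.04);print("tray corners",c.round(4))
L=c[2:].mean(0)-c[:2].mean(0);print("len",np.linalg.norm(L),"wid",np.linalg.norm(c[0]-c[1]),"yaw",np.degrees(np.arctan2(L[1],L[0])))
n=onz("top",px([(532,125),(566,350)]),0.027);print("notch(88)",n.round(4),n.mean(0))
print("eyepieces",onz("top",[(203,165),(233,158),(195,165)],.37).round(3))
print("cover top edge",onz("top",px([(612,35),(655,320)]),.157).round(3))
# scene-based check: blue blob
im=cv2.imread("pics/scene0.png");h=cv2.cvtColor(im,cv2.COLOR_BGR2HSV)
m=cv2.inRange(h,(95,120,80),(115,255,255));m[:,:295]=0;m[:195]=0;m[:,370:]=0
ys,xs=np.nonzero(m);q=np.c_[xs,ys].astype(np.float32);b=cv2.approxPolyDP(cv2.convexHull(q),4,True).reshape(-1,2)
print(b.tolist(),onz("scene",b,.045).round(4))
# transit plan
s=env.read_state();Rt=R.from_rotvec(s['eef_rot']).as_matrix()
print(Rt.round(3).tolist())
E
```

```text
tray corners [[ 0.5846 -0.1004  0.04  ]
 [ 0.4484 -0.1017  0.04  ]
 [ 0.5863 -0.3465  0.04  ]
 [ 0.4501 -0.3491  0.04  ]]
len 0.2467809970880397 wid 0.13620865733241186 yaw -89.59887148363912
notch(88) [[ 0.5781 -0.3134  0.027 ]
 [ 0.4656 -0.3149  0.027 ]] [ 0.52185671 -0.31415566  0.027     ]
eyepieces [[ 0.568  0.049  0.37 ]
 [ 0.575 -0.01   0.37 ]
 [ 0.569  0.064  0.37 ]]
cover top edge [[ 0.584 -0.335  0.157]
 [ 0.455 -0.336  0.157]]
[[366.0, 211.0], [346.0, 236.0], [302.0, 224.0], [316.0, 202.0]] [[ 0.5804 -0.2705  0.045 ]
 [ 0.4602 -0.2772  0.045 ]
 [ 0.4557 -0.1747  0.045 ]
 [ 0.5608 -0.1501  0.045 ]]
[[-0.975, 0.222, -0.0], [0.222, 0.975, -0.002], [-0.0, -0.002, -1.0]]
```

Call:
carry_out(
  increments=[
    [0,0,0,0,0,-0.78],
    [0,0,0,0,0,-0.78],
    [0,0,0,0,0,-0.78],
    [-0.48,-0.8,0,0,0,0],
    [-0.48,-0.8,0,0,0,0],
    [-0.48,-0.8,0,0,0,0],
    [-0.48,-0.8,0,0,0,0],
    [-0.48,-0.8,0,0,0,0],
  ],
  gripper=0,
)

```text
clock: 0.77
position: [0.2481, 0.4972, 0.2308]
eef_rot: [0.016, -3.141, 0.001]
ft_force: [1.8, -0.3, -0.2]
width: -0.004
grip_force: 0.0
```

Call:
carry_out(
  increments=[
    [-0.43,-0.81,0,0,0,0],
    [-0.43,-0.81,0,0,0,0],
    [-0.43,-0.81,0,0,0,0],
    [-0.5,-0.83,0,0,0,0],
    [-0.5,-0.83,0,0,0,0],
    [-0.5,-0.83,0,0,0,0],
    [-0.5,-0.83,0,0,0,0],
    [-0.5,-0.83,0,0,0,0],
  ],
)

```text
clock: 1.43
position: [0.4021, 0.2356, 0.2313]
eef_rot: [0.016, -3.141, -0.0]
ft_force: [1.6, 0.0, -0.7]
width: 0.004
grip_force: 0.0
```

Call:
carry_out(
  increments=[
    [-0.3,-0.9,0,0,0,0],
    [-0.2,-0.95,0,0,0,0],
    [-0.1,-1,0,0,0,0],
    [-0.1,-1,0,0,0,0],
    [-0.1,-1,0,0,0,0],
    [-0.1,-1,0,0,0,0],
    [-0.1,-1,0,0,0,0],
    [-0.1,-1,0,0,0,0],
  ],
)

```text
clock: 2.1
position: [0.4484, -0.0779, 0.2313]
eef_rot: [-0.016, 3.141, 0.001]
ft_force: [1.0, 0.7, 0.1]
width: -0.004
grip_force: 0.0
```

Call:
carry_out(
  increments=[
    [-0.87,-0.5,0,0,0,0],
    [-0.87,-0.5,0,0,0,0],
    [0,0,0.9,0,0,0],
    [0,0,0.9,0,0,0],
    [0,0,0.7,0,0,0],
    [0,0,0,0,0,0],
  ],
)

```text
clock: 2.6
position: [0.5148, -0.1146, 0.1261]
eef_rot: [0.016, -3.131, -0.0]
ft_force: [-1.7, -0.0, -0.4]
width: 0.002
grip_force: 0.0
```

```bash
python3 - <<'E'
from h import *
s=env.read_state();print(s['position'],s['ft_force'])
np.save("w1.npy",np.r_[s['position'],s['eef_rot']])
cv2.imwrite("pics/w1.png",env.camera("wrist")[:,:,::-1])
E
```

```text
[ 0.51480254 -0.11456161  0.12606784] [-1.70070228 -0.04651098 -0.44090368]
```

View pics/w1.png

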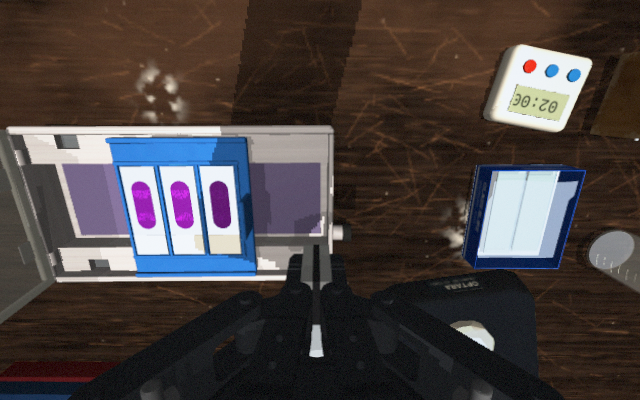

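The wrist view shows the carrier deck at about x 110–256, y 138–275. Its tab edge faces right at x≈250, the empty rails run to the end wall at x≈330, and the shut fingertips are at about (315, 255).

```bash
python3 - <<'E'
from h import *
a=np.load("w1.npy");st=dict(position=a[:3],eef_rot=a[3:])
im=cv2.imread("pics/w1.png");h=cv2.cvtColor(im,cv2.COLOR_BGR2HSV)
m=cv2.inRange(h,(95,120,50),(115,255,255));m[:,300:]=0;m[300:]=0
for y in range(135,281,8):
    xs=np.nonzero(m[y])[0]
    if len(xs): print(y,xs.min(),xs.max(),onz("wrist",[(xs.max(),y)],.045,st)[0].round(4),onz("wrist",[(xs.max(),y)],.066,st)[0].round(4))
print(onz("wrist",[(333,126),(330,278),(10,130),(53,282)],.04,st).round(4))
c=im[120:290,90:350];cv2.imwrite("pics/w1c.png",cv2.resize(c,None,fx=3,fy=3))
E
```

```text
143 109 246 [ 0.4634 -0.1681  0.045 ] [ 0.4608 -0.1632  0.066 ]
151 111 247 [ 0.4694 -0.1677  0.045 ] [ 0.4662 -0.1629  0.066 ]
159 113 247 [ 0.4755 -0.1681  0.045 ] [ 0.4717 -0.1632  0.066 ]
167 114 248 [ 0.4817 -0.1677  0.045 ] [ 0.4774 -0.1629  0.066 ]
175 116 249 [ 0.488  -0.1673  0.045 ] [ 0.4831 -0.1625  0.066 ]
183 118 249 [ 0.4945 -0.1677  0.045 ] [ 0.4889 -0.1629  0.066 ]
191 120 250 [ 0.501  -0.1673  0.045 ] [ 0.4948 -0.1625  0.066 ]
199 121 251 [ 0.5077 -0.1669  0.045 ] [ 0.5008 -0.1621  0.066 ]
207 123 251 [ 0.5144 -0.1673  0.045 ] [ 0.507  -0.1625  0.066 ]
215 125 252 [ 0.5213 -0.1669  0.045 ] [ 0.5132 -0.1621  0.066 ]
223 127 253 [ 0.5283 -0.1665  0.045 ] [ 0.5196 -0.1617  0.066 ]
231 129 253 [ 0.5355 -0.1669  0.045 ] [ 0.5261 -0.1621  0.066 ]
239 130 254 [ 0.5428 -0.1664  0.045 ] [ 0.5326 -0.1617  0.066 ]
247 133 254 [ 0.5502 -0.1668  0.045 ] [ 0.5394 -0.162   0.066 ]
255 134 255 [ 0.5577 -0.1664  0.045 ] [ 0.5462 -0.1616  0.066 ]
263 136 255 [ 0.5654 -0.1668  0.045 ] [ 0.5532 -0.162   0.066 ]
271 137 256 [ 0.5732 -0.1663  0.045 ] [ 0.5603 -0.1616  0.066 ]
[[ 0.4506 -0.1028  0.04  ]
 [ 0.5828 -0.1017  0.04  ]
 [ 0.4568 -0.3451  0.04  ]
 [ 0.5888 -0.3482  0.04  ]]
```

View pics/w1c.png

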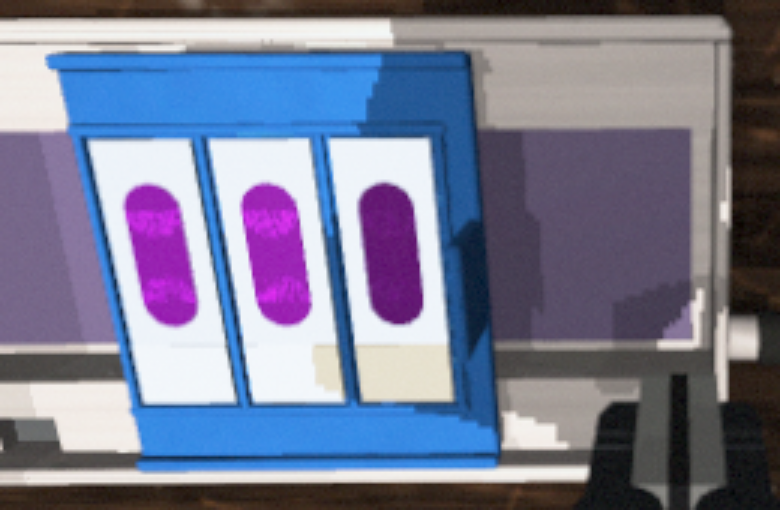

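Call:
carry_out(
  increments=[
    [-0.1,-0.25,0.67,0,0,0],
    [0,-0.25,0.67,0,0,0],
    [0,0,0.66,0,0,0],
    [0,0,0,0,0,0],
  ],
)

```text
clock: 2.98
position: [0.5216, -0.1352, 0.0496]
eef_rot: [0.015, -3.138, -0.001]
ft_force: [-1.1, 0.2, 0.3]
width: 0.002
grip_force: 0.0
```

Call:
carry_out(
  increments=[
    [0,-0.1,0,0,0,0],
    [0,-0.1,0,0,0,0],
    [0,-0.1,0,0,0,0],
    [0,0,0,0,0,0],
  ],
)

```text
clock: 3.32
position: [0.5245, -0.1486, 0.0533]
eef_rot: [-0.014, 3.138, -0.001]
ft_force: [0.2, -0.1, 0.0]
width: 0.002
grip_force: 0.0
```

Call:
carry_out(
  increments=[
    [0.14,0,0.17,0,0,0],
    [0,0,0,0,0,0],
    [0,0,0,0,0,0],
  ],
)

```text
clock: 3.57
position: [0.5168, -0.147, 0.0443]
eef_rot: [0.016, -3.141, -0.001]
ft_force: [0.3, -0.5, -0.2]
width: 0.002
grip_force: 0.0
```

Call:
carry_out(
  increments=[
    [0,-0.1,0,0,0,0],
    [0,-0.1,0,0,0,0],
    [0,-0.1,0,0,0,0],
    [0,-0.1,0,0,0,0],
    [0,-0.1,0,0,0,0],
    [0,-0.1,0,0,0,0],
  ],
)

```text
clock: 4.07
position: [0.5179, -0.1718, 0.0445]
eef_rot: [-0.016, 3.142, 0.0]
ft_force: [0.0, 1.6, -0.2]
width: -0.005
grip_force: 0.5
```

Call:
carry_out(
  increments=[
    [0,-0.1,-0.03,0,0,0],
    [0,-0.1,0,0,0,0],
    [0,-0.1,0,0,0,0],
  ],
)

```text
clock: 4.32
position: [0.5181, -0.1837, 0.0458]
eef_rot: [-0.016, 3.141, 0.0]
ft_force: [-0.1, 1.4, -0.4]
width: 0.003
grip_force: 0.5
```

Contact is made and the drag is about 1.5 N. I'll continue gently from here.

Call:
carry_out(
  increments=[
    [0,-0.1,0,0,0,0],
    [0,-0.1,0,0,0,0],
    [0,-0.06,0,0,0,0],
    [0,-0.06,0,0,0,0],
  ],
)

```text
clock: 4.65
position: [0.5181, -0.1964, 0.0457]
eef_rot: [-0.016, 3.142, 0.0]
ft_force: [0.0, 0.5, 0.5]
width: 0.004
grip_force: 0.5
```

Call:
carry_out(
  increments=[
    [0,-0.05,0,0,0,0],
    [0,-0.05,0,0,0,0],
  ],
)

```text
clock: 4.82
position: [0.5182, -0.2002, 0.0457]
eef_rot: [0.016, -3.142, -0.0]
ft_force: [1.1, 1.1, 0.3]
width: 0.003
grip_force: 0.5
```

Call:
carry_out(
  increments=[
    [0,-0.05,0,0,0,0],
    [0,-0.05,0,0,0,0],
  ],
)

```text
clock: 4.98
position: [0.5182, -0.2043, 0.0456]
eef_rot: [0.016, -3.141, 0.0]
ft_force: [-0.6, 2.5, 0.5]
width: 0.005
grip_force: 1.1
```

Call:
carry_out(
  increments=[
    [0,-0.04,0,0,0,0],
    [0,0,0,0,0,0],
  ],
)

```text
clock: 5.15
position: [0.5181, -0.2062, 0.0457]
eef_rot: [-0.015, 3.142, -0.0]
ft_force: [-0.6, 1.2, 0.1]
width: 0.001
grip_force: 0.0
```

Call:
carry_out(
  increments=[
    [0,-0.04,0,0,0,0],
    [0,0,0,0,0,0],
  ],
)

```text
clock: 5.32
position: [0.5182, -0.2075, 0.0457]
eef_rot: [-0.016, 3.141, -0.0]
ft_force: [-0.4, 0.3, -0.4]
width: 0.001
grip_force: 0.1
```

```bash
python3 - <<'E'
from h import *
s=env.read_state();print(s['position'],s['ft_force'])
np.save("w2.npy",np.r_[s['position'],s['eef_rot']])
w=env.camera("wrist")[:,:,::-1];t=env.camera("scene")[:,:,::-1]
cv2.imwrite("pics/w2.png",w);cv2.imwrite("pics/s2.png",t)
a=cv2.resize(w[50:350,100:500],(800,600))
cv2.imwrite("pics/w2v.png",a)
E
```

```text
[ 0.5182437  -0.20754875  0.04570404] [-0.37545505  0.32323666 -0.40035485]
```

View pics/w2v.png

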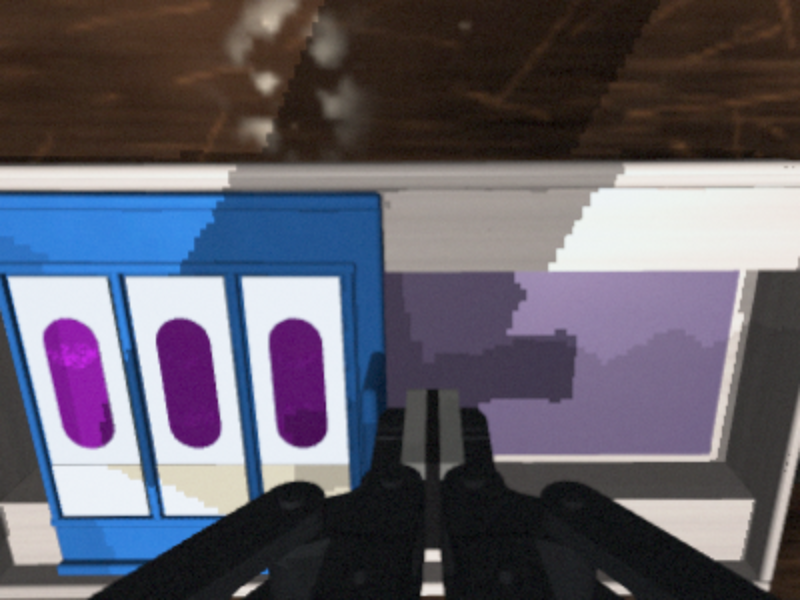

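The view shows the fingertip touching the tab at about (385, 410), with the carrier's near −x corner at about (381, 195) in the crop, which is pixel (290, 147).

```bash
python3 - <<'E'
from h import *
a=np.load("w2.npy");st=dict(position=a[:3],eef_rot=a[3:])
for z in (.045,.039): print(z,onz("wrist",[(290,147),(291.5,180),(292,195)],z,st).round(4))
im=cv2.imread("pics/s2.png");h=cv2.cvtColor(im,cv2.COLOR_BGR2HSV)
c=im[160:280,250:450]
cv2.imwrite("pics/s2v.png",cv2.resize(c,None,fx=4,fy=4,interpolation=cv2.INTER_CUBIC))
E
```

```text
0.045 [[ 0.4583 -0.2211  0.045 ]
 [ 0.4747 -0.2207  0.045 ]
 [ 0.4826 -0.2206  0.045 ]]
0.039 [[ 0.4592 -0.2217  0.039 ]
 [ 0.4763 -0.2212  0.039 ]
 [ 0.4845 -0.2211  0.039 ]]
```

View pics/s2v.png

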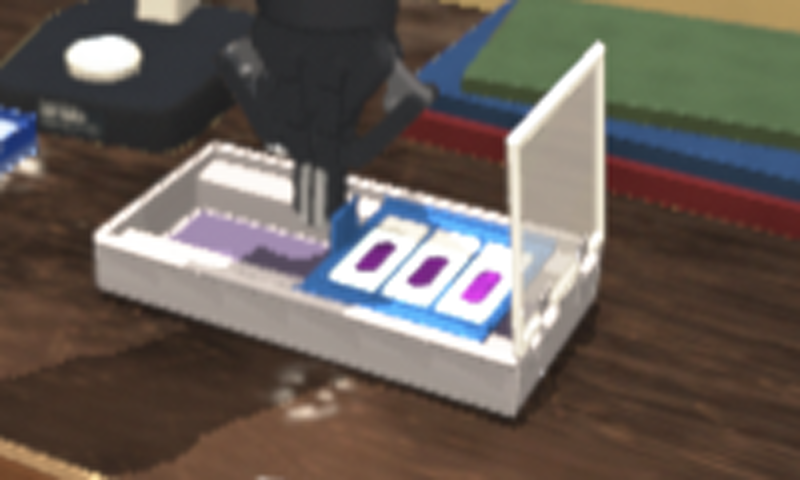

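The scene view shows the finger at the tab, the carrier in the home half of the tray and the cover still upright. Its height isn't clear, so I'll check it by the apparent deck length (105 mm).

```bash
python3 - <<'E'
from h import *
for k,zz in ((1,(.045,)),(2,(.045,.039))):
    a=np.load(f"w{k}.npy");st=dict(position=a[:3],eef_rot=a[3:])
    im=cv2.imread(f"pics/w{k}.png");h=cv2.cvtColor(im,cv2.COLOR_BGR2HSV)
    m=cv2.inRange(h,(95,120,30),(115,255,255));m[:,305:]=0;m[300:]=0
    for z in zz:
        L=[]
        for y in (range(150,175,4) if k==1 else range(155,185,4)):
            xs=np.nonzero(m[y])[0];p=onz("wrist",[(xs.min(),y),(xs.max()+1,y)],z,st);L.append(np.linalg.norm(p[1]-p[0]))
        print(k,z,xs.min(),xs.max(),np.round(L,4),p.round(4).tolist())
E
```

```text
1 0.045 116 249 [0.103  0.1027 0.1024 0.1036 0.1033 0.1037 0.1034] [[0.4884, -0.2699, 0.045], [0.4872, -0.1665, 0.045]]
2 0.045 94 291 [0.0974 0.0974 0.0973 0.0973 0.0972 0.0972 0.0971 0.0986] [[0.4773, -0.319, 0.045], [0.4762, -0.2205, 0.045]]
2 0.039 94 291 [0.1016 0.1015 0.1015 0.1014 0.1013 0.1013 0.1012 0.1027] [[0.479, -0.3237, 0.039], [0.4779, -0.221, 0.039]]
```

The apparent deck length now fits the low height: 0.101 m at z = 39 mm, where 45 mm would give 0.097 m. So the carrier has dropped. Next I back off, rise and go over behind the cover.

Call:
carry_out(
  increments=[
    [0,0.2,0,0,0,0],
    [0,0.3,0,0,0,0],
    [0,0,-0.8,0,0,0],
    [0,0,-0.9,0,0,0],
    [0,0,-0.9,0,0,0],
    [0,0,-0.9,0,0,0],
    [0,0,-0.8,0,0,0],
    [0,0,0,0,0,0],
  ],
)

```text
clock: 6.08
position: [0.5215, -0.1873, 0.2239]
eef_rot: [-0.017, 3.131, -0.002]
ft_force: [-0.1, -0.8, 0.1]
width: 0.002
grip_force: 0.0
```

```bash
python3 - <<'E'
from h import *
s=env.read_state();print(s['position'],s['eef_rot'],s['ft_force'])
H=np.array([-.347,.041]);r,t=.095,.004
for th in np.arange(1.6,-.01,-.1):
    P=H+r*np.array([np.cos(th),np.sin(th)])+t*np.array([-np.sin(th),np.cos(th)])
    print(round(th,2),(P-[.0145,0]).round(4))
w=env.camera("wrist")[:,:,::-1];cv2.imwrite("pics/w3.png",w)
E
```

```text
[ 0.52152195 -0.18729856  0.2239448 ] [-1.72732631e-02  3.13109483e+00 -1.68577987e-03] [-0.1047188  -0.78956516  0.06142385]
1.6 [-0.3683  0.1358]
1.5 [-0.3588  0.136 ]
1.4 [-0.3493  0.1353]
1.3 [-0.3399  0.1336]
1.2 [-0.3308  0.131 ]
1.1 [-0.322   0.1275]
1.0 [-0.3135  0.1231]
0.9 [-0.3056  0.1179]
0.8 [-0.2982  0.1119]
0.7 [-0.2914  0.1053]
0.6 [-0.2854  0.0979]
0.5 [-0.28    0.0901]
0.4 [-0.2756  0.0817]
0.3 [-0.2719  0.0729]
0.2 [-0.2692  0.0638]
0.1 [-0.2674  0.0545]
-0.0 [-0.2665  0.045 ]
```

View pics/w3.png

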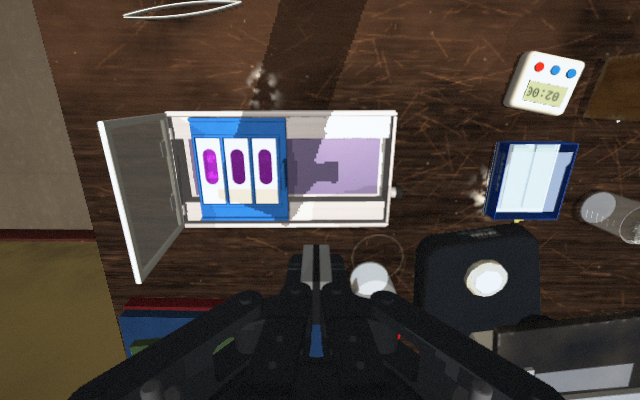

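The carrier sits square at the home end, at about (190–288, 118–220). The cover is still open at left, with its free edge at about (100–138, 122–282), and nothing else has moved. Next I cross over the cover.

Call:
carry_out(
  increments=[
    [0.1,-0.85,0,0,0,0],
    [0,-0.85,0,0,0,0],
    [0,-0.85,0,0,0,0],
    [0,-0.85,0,0,0,0],
    [0,-0.85,0,0,0,0],
    [0,-0.85,0,0,0,0],
    [0,0,0,0,0,0],
    [0,0,0,0,0,0],
  ],
)

```text
clock: 6.8
position: [0.5148, -0.3923, 0.216]
eef_rot: [0.011, -3.139, -0.001]
ft_force: [0.3, 0.4, -0.3]
width: -0.002
grip_force: 0.0
```

Call:
carry_out(
  increments=[
    [0,0,0.5,0,0,0],
    [0,0,0.6,0,0,0],
    [0,0,0.6,0,0,0],
    [0,0,0.3,0,0,0],
    [0,0,0,0,0,0],
    [0,0,0,0,0,0],
  ],
)

```text
clock: 7.3
position: [0.5163, -0.3899, 0.1372]
eef_rot: [0.018, -3.14, -0.002]
ft_force: [-0.1, -0.7, 0.3]
width: 0.004
grip_force: 0.0
```

Clear. Next I push along +y: to −0.340 first, then along the arc.

Call:
carry_out(
  increments=[
    [0,0.25,0,0,0,0],
    [0,0.25,0,0,0,0],
    [0,0.25,0,0,0,0],
    [0,0.25,0.02,0,0,0],
    [0,0.25,0.05,0,0,0],
    [0,0,0,0,0,0],
  ],
)

```text
clock: 7.8
position: [0.5162, -0.3381, 0.1347]
eef_rot: [-0.021, 3.141, 0.003]
ft_force: [-1.0, 0.8, -1.1]
width: 0.001
grip_force: 0.0
```

Call:
carry_out(
  increments=[
    [0,0.22,0.06,0,0,0],
    [0,0.22,0.09,0,0,0],
    [0,0.21,0.11,0,0,0],
    [0,0.2,0.13,0,0,0],
    [0,0,0,0,0,0],
  ],
)

```text
clock: 8.22
position: [0.5149, -0.3044, 0.1177]
eef_rot: [0.019, -3.139, -0.004]
ft_force: [1.1, 0.1, 0.5]
width: 0.002
grip_force: 0.0
```

```bash
python3 - <<'E'
from h import *
im=env.camera("scene")[:,:,::-1]
cv2.imwrite("pics/s4.png",cv2.resize(im[130:280,250:450],None,fx=4,fy=4,interpolation=cv2.INTER_CUBIC))
E
```

```text
(no output)
```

View pics/s4.png

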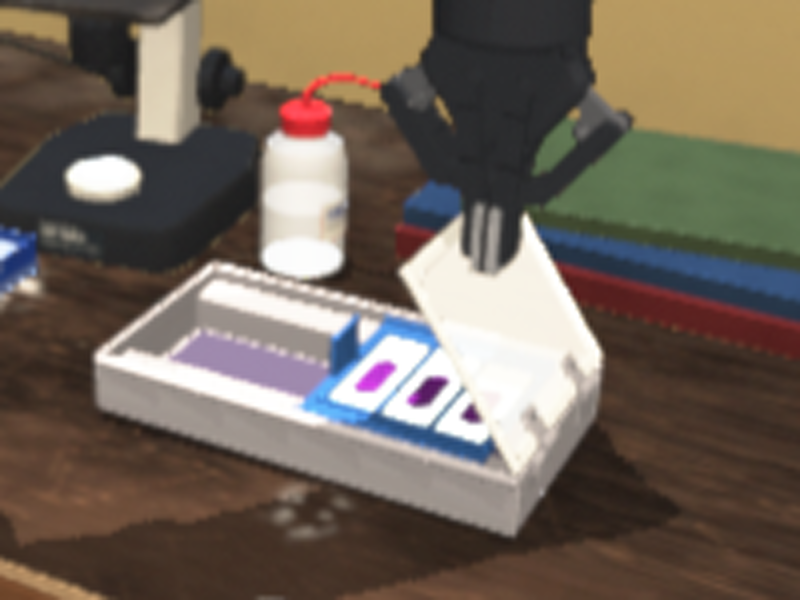

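The cover is folding over under the fingertip, about 0.85 rad open, and the carrier is still seated. I'll continue along the arc.

Call:
carry_out(
  increments=[
    [0,0.15,0.15,0,0,0],
    [0,0.17,0.17,0,0,0],
    [0,0.15,0.185,0,0,0],
    [0,0.135,0.195,0,0,0],
    [0,0.11,0.21,0,0,0],
    [0,0.09,0.22,0,0,0],
    [0,0,0,0,0,0],
  ],
)

```text
clock: 8.85
position: [0.5139, -0.2733, 0.0718]
eef_rot: [0.018, -3.138, -0.003]
ft_force: [-0.6, 0.6, -0.4]
width: -0.003
grip_force: 0.0
```

Call:
carry_out(
  increments=[
    [0,0.06,0.2,0,0,0],
    [0,0.03,0.2,0,0,0],
    [0,0.02,0.12,0,0,0],
    [0,0,0,0,0,0],
  ],
)

```text
clock: 9.18
position: [0.5142, -0.2703, 0.052]
eef_rot: [0.016, -3.14, -0.001]
ft_force: [0.0, 0.3, -1.0]
width: -0.003
grip_force: 0.0
```

Call:
carry_out(
  increments=[
    [0,0,0.08,0,0,0],
    [0,0,0.05,0,0,0],
    [0,0,0,0,0,0],
  ],
)

```text
clock: 9.43
position: [0.5148, -0.2709, 0.0479]
eef_rot: [0.016, -3.141, 0.0]
ft_force: [0.5, 0.1, -0.1]
width: -0.003
grip_force: 0.0
```

Call:
carry_out(
  increments=[
    [0,0,0.03,0,0,0],
    [0,0,0,0,0,0],
  ],
)

```text
clock: 9.6
position: [0.5149, -0.2709, 0.0469]
eef_rot: [-0.016, 3.141, -0.0]
ft_force: [-0.4, -0.6, 0.4]
width: -0.0
grip_force: 0.0
```

Call:
carry_out(
  increments=[
    [0,0,0.03,0,0,0],
    [0,0,0,0,0,0],
  ],
)

```text
clock: 9.77
position: [0.5149, -0.2708, 0.0457]
eef_rot: [-0.016, 3.141, -0.0]
ft_force: [0.1, 0.6, -0.4]
width: 0.006
grip_force: 0.0
```

Call:
carry_out(
  increments=[
    [0,0,0.02,0,0,0],
    [0,0,0,0,0,0],
  ],
)

```text
clock: 9.93
position: [0.5149, -0.2708, 0.0448]
eef_rot: [-0.016, 3.141, -0.0]
ft_force: [-0.2, -0.6, -0.2]
width: -0.0
grip_force: 0.0
```

Call:
carry_out(
  increments=[
    [0,0,0.02,0,0,0],
    [0,0,0,0,0,0],
  ],
)

```text
clock: 10.1
position: [0.515, -0.2707, 0.0442]
eef_rot: [-0.016, 3.141, 0.0]
ft_force: [-0.2, 0.1, 0.8]
width: -0.003
grip_force: 0.4
```

Call:
carry_out(
  increments=[
    [0,0,0.02,0,0,0],
    [0,0,0,0,0,0],
  ],
)

```text
clock: 10.27
position: [0.515, -0.2708, 0.044]
eef_rot: [-0.016, 3.141, 0.001]
ft_force: [-1.2, 1.9, 8.8]
width: 0.002
grip_force: 4.3
```

A firm 8.8 N stop at z = 44 mm means the cover is down. I'll lift away and check.

Call:
carry_out(
  increments=[
    [0,0,-0.1,0,0,0],
    [0,0,-0.4,0,0,0],
    [0,0,-0.9,0,0,0],
    [0,0,-0.9,0,0,0],
    [0,0,-0.9,0,0,0],
    [0,0,-0.5,0,0,0],
    [0,0,0,0,0,0],
    [0,0,0,0,0,0],
  ],
)

```text
clock: 10.93
position: [0.5155, -0.2709, 0.1924]
eef_rot: [-0.016, 3.139, -0.001]
ft_force: [-0.6, -0.2, -0.5]
width: -0.002
grip_force: 0.0
```

```bash
python3 - <<'E'
from h import *
s=env.read_state();print(s['position'],s['ft_force'])
im=env.camera("scene")[:,:,::-1]
cv2.imwrite("pics/s5.png",cv2.resize(im[150:280,250:450],None,fx=4,fy=4,interpolation=cv2.INTER_CUBIC))
E
```

```text
[ 0.51551359 -0.27092207  0.19239506] [-0.63597674 -0.15905865 -0.48476307]
```

View pics/s5.png

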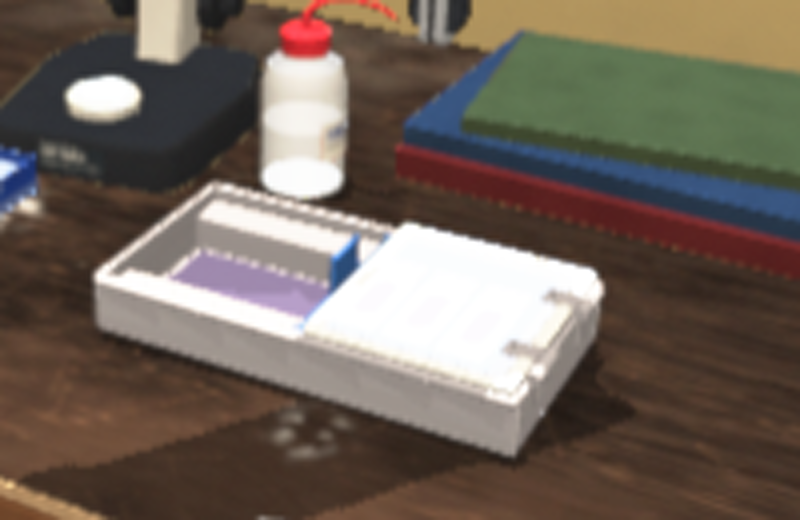

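The cover lies flat on the rim, the tab stands outside it at about (345, 262), and the robot is clear of everything.

```bash
python3 -c "
from rig import env
print(env.close_job())"
```

```text
the job is handed in; nothing more can be done
None
```

The carrier dropped into its notches, the cover is shut flat over it, the bottle, carton and timer were never touched, and the job is handed in (no verdict was returned).

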